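# Count along the rod rack and push the carton into the third bay

### The arm

A 6-joint arm with a two-finger parallel gripper is mounted at the origin on the work surface. World frame = base frame: x ahead of the robot, y to its left, z up, the work surface at z = 0. Lengths are in m, angles in rad, forces in N, time in s.
With the tool pointing down it reaches from about 0.35 to 0.775 m from the base axis. Payload 7.3 kg.
Tool frame: the origin (TCP) lies on the centre line of the jaws, within the pads' length; the fingertips stand tip_reach ahead of it and the grasp point (between the pads) lies 6 mm ahead of it (tip_reach is the distance from the TCP to the fingertips, in m); x points along the fingers, y is the direction in which the jaws open and shut, and the axes are right-handed (so a half turn about x gives the same grasp; the last joint's range is limited). The gripper opens to 92 mm and grips with 3 to 60 N. Pads are 19 mm wide; open, the fingers measure 130 mm over their backs; the gripper's body (75 mm by 190 mm) begins 47 mm behind the grasp point.
Start: joints at [1.192, 0.342, 1.524, -0, 1.275, -0.146], TCP at [0.121, 0.511, 0.252] pointing down, gripper open.
Joint ranges: [-2.53, 2.53], [-0.77, 2.02], [0.04, 2.7], [-1, 4.14], [0.28, 2.66], [-3.11, 3.11]. Speed limits (rad/s): [2.57, 2.57, 3.14, 3.14, 3.14, 3.14].

### API

Orientations are given as [roll, pitch, yaw] about the fixed x, y, z axes, in that order (R = Rz(yaw) Ry(pitch) Rx(roll)).
In Python, from cell import observe, read_camera, get_calibration, hand_in, tip_reach gives the robot as it stands. The module is installed in compiled form; this text tells all that it offers.
- The arm moves only by the shell command python3 -m crank 'ROWS' [FORCE]. ROWS is JSON, a list of rows, each an object of numbers: "fingers": the opening, from -1 (shut) to 1 (fully open); "tx", "ty", "tz": the shift along the tool's x, y, z in units of 40 mm (1.0 is 40 mm); "roll": the turn about the tool's x in units of 10 degrees (1.0 is 10 degrees). In form: [{"fingers": .., "tx": .., "ty": .., "tz": .., "roll": ..}, ...]. A call has exactly 8 rows; each row is the pose to reach, as a shift and turn from the pose commanded when the call began, along the tool's axes at that moment; what a row does not reach only later rows make up. A row lasts 1/8 s, in which the tool goes at most 62.5 mm and 10.7 degrees, less where a joint would pass 70% of its speed; a pose out of reach is approached as far as the arm can. A call with a gripper value outside its range is refused whole. The fingers move at their own pace and stop on an object; FORCE is the grip in N (left out, the last holds). Time passes only in rows, so rows that repeat a pose let the fingers close, or fill a call up. It gives the time, the measured TCP pose, the force and the opening at its end, in the units of the state.
- observe(): the state, without advancing time (a new reading comes with each control period).
- read_camera(name): name is "scene" or "top"; returns (picture, depth): 420x560x3 uint8, red, green, blue; 420x560 float32, m along the optical axis (not along the pixel's ray), 0 where there is no reading.
- get_calibration(name): a dict with "vertical_fov" (degrees; the focal length in pixels is half the picture's height over the tangent of half this angle, whatever the lens; pixels are square), "cx", "cy" (the principal point, pixels), "pose" (4x4, takes a point from camera to world coordinates). Camera axes: x right, y down, z forward; pixel columns grow to the right and rows downward; lengths in m; the calibration is good to about 2 mm. A picture is of the moment at which its call begins. get_calibration takes no time and is no camera call.
- hand_in(): hands the job in, once; it reports no verdict.
The state is a dict: "time": time; "qpos": joint angles; "qvel": joint speeds; "joint_efforts": joint torques, N m; "tool_pos": TCP position; "tool_rot": TCP orientation; "contact_force": force on the tool from outside, world axes, zero at the start; "torque": the same for the moment, N m; "opening": finger opening in m.
Only numpy, scipy, OpenCV 4.12 (cv2) and the standard library are available. Lean on these libraries where they do the work, as an engineer would, in place of code of your own. Each camera call takes 0.05 s, during which the arm holds its last target. There are 200 camera calls.

### The job

Starting from the end of the small rod rack where the round post stands, run a fingertip lightly along the row of sprung keys that forms its front rail, counting the bays: touch the key over the first bay, then the second, then the third. Then push the cardboard rod carton along the bench into that third bay until it stops against the rack's back plate; only push it, never pick it up, and leave the other things where they are.

Things in the scene. Friction and masses are not known exactly. Their poses are not given: they have to be found in the camera images.
- rack: fixed steel rack, six bays in a row along y, open to its front (-x, towards the robot); origin on the bench at its middle, x into the bays. Seven dividers 4 mm thick, 48 mm high (30 under the rail), at y = -150, -100 .. +150 mm: bays 46 mm clear. They run from x = -40 mm (mouths) to +40 mm (face of the 36 mm high back plate). No floor: things slide in on the bench. Filled bays count too.
- key_a: sprung aluminium key of the front rail over the first bay from the rack's +y end (rack x = -31, y = +125 mm): 16 (x) x 48 mm (y), 2 mm from its neighbours; top 52 mm above the bench, flat over 20 mm of y, bevelled to 45 mm at both y ends; underside 40 mm. Sinks up to 8 mm on its own, 1 N at first, 3 N at the stop, springs back. Origin at its middle, at bench height; axes as the rack's.
- key_b: sprung aluminium key of the front rail over the second bay from the rack's +y end (rack x = -31, y = +75 mm): 16 (x) x 48 mm (y), 2 mm from its neighbours; top 52 mm above the bench, flat over 20 mm of y, bevelled to 45 mm at both y ends; underside 40 mm. Sinks up to 8 mm on its own, 1 N at first, 3 N at the stop, springs back. Origin at its middle, at bench height; axes as the rack's.
- key_c: sprung aluminium key of the front rail over the third bay from the rack's +y end (rack x = -31, y = +25 mm): 16 (x) x 48 mm (y), 2 mm from its neighbours; top 52 mm above the bench, flat over 20 mm of y, bevelled to 45 mm at both y ends; underside 40 mm. Sinks up to 8 mm on its own, 1 N at first, 3 N at the stop, springs back. Origin at its middle, at bench height; axes as the rack's.
- key_d: sprung aluminium key of the front rail over the fourth bay from the rack's +y end (rack x = -31, y = -25 mm): 16 (x) x 48 mm (y), 2 mm from its neighbours; top 52 mm above the bench, flat over 20 mm of y, bevelled to 45 mm at both y ends; underside 40 mm. Sinks up to 8 mm on its own, 1 N at first, 3 N at the stop, springs back. Origin at its middle, at bench height; axes as the rack's.
- key_e: sprung aluminium key of the front rail over the fifth bay from the rack's +y end (rack x = -31, y = -75 mm): 16 (x) x 48 mm (y), 2 mm from its neighbours; top 52 mm above the bench, flat over 20 mm of y, bevelled to 45 mm at both y ends; underside 40 mm. Sinks up to 8 mm on its own, 1 N at first, 3 N at the stop, springs back. Origin at its middle, at bench height; axes as the rack's.
- key_f: sprung aluminium key of the front rail over the sixth bay from the rack's +y end (rack x = -31, y = -125 mm): 16 (x) x 48 mm (y), 2 mm from its neighbours; top 52 mm above the bench, flat over 20 mm of y, bevelled to 45 mm at both y ends; underside 40 mm. Sinks up to 8 mm on its own, 1 N at first, 3 N at the stop, springs back. Origin at its middle, at bench height; axes as the rack's.
- post: fixed round steel post with a mushroom head (38 mm wide, 56 mm high) that marks the end where counting starts; it stands 180 mm from the rack's middle along the row, at either its +y or its -y end. Origin on the bench at its axis.
- block: fixed low square steel block, 30 x 26 x 24 mm high, at the rack's other end, 180 mm from its middle. Origin at the centre of its underside.
- carton: loose cardboard carton of short filler rods, 110 (x) x 34 (y) x 28 mm, 0.25 to 0.5 kg, on the bench in front of the rack, rod ends (+x) roughly towards it, shifted along the row and turned a little. Origin at the centre of its underside. Against the back plate its origin is at rack x = -15 mm and it stands out 30 mm from the mouth.
- tube_1: loose short grey plastic tube with black cap, 75 x 32 x 28 mm, stored in a bay; leave alone. Origin under its middle.
- tube_2: a second such tube, stored in another bay; leave alone. Origin under its middle.
- can: loose can, 52 mm across, 65 mm high, standing on the bench beyond the rack's +y end; leave alone. Origin at the centre of its underside.
- hammer: loose chipping hammer, about 165 x 90 x 21 mm, lying on the bench beyond the rack's -y end; leave alone. Origin under its handle, 10 mm below the handle's axis.
Mind the look-alikes: they are no part of the job. Leave any yellow look-alike of the carton alone.

How it is judged:
On the way, in this order (a step that is already met when the one before it is completed fails the run):
1. a fingertip touches the key over the first bay from the post, and not yet over the second (((y of post in the frame of rack above 0 m and contact force between the fingers and key_a above 0.2 N and not (contact force between the fingers and key_b above 0.2 N)) or (not (y of post in the frame of rack above 0 m) and contact force between the fingers and key_f above 0.2 N and not (contact force between the fingers and key_e above 0.2 N)))), for 0.05 s.
2. a fingertip touches the key over the second bay, and not yet over the third (((y of post in the frame of rack above 0 m and contact force between the fingers and key_b above 0.2 N and not (contact force between the fingers and key_c above 0.2 N)) or (not (y of post in the frame of rack above 0 m) and contact force between the fingers and key_e above 0.2 N and not (contact force between the fingers and key_d above 0.2 N)))), for 0.05 s.
3. a fingertip touches the key over the third bay, and not over the fourth (((y of post in the frame of rack above 0 m and contact force between the fingers and key_c above 0.2 N and not (contact force between the fingers and key_d above 0.2 N)) or (not (y of post in the frame of rack above 0 m) and contact force between the fingers and key_d above 0.2 N and not (contact force between the fingers and key_c above 0.2 N)))), for 0.05 s.
4. the carton lies in the third bay, against the back plate (((y of post in the frame of rack above 0 m and y of carton in the frame of rack between 0.015 and 0.035 m) or (not (y of post in the frame of rack above 0 m) and y of carton in the frame of rack between -0.035 and -0.015 m)) and x of carton in the frame of rack between -0.021 and -0.01 m and angle between the x axis of carton and the x axis of rack, either way round below 0.2 rad), for 0.1 s.
At the end, for the whole second after the job is handed in: The carton lies flat and at rest in the third bay from the round post, its inner end within 6 mm of the back plate, within 10 mm of the bay's middle and within 0.2 rad of its direction (all of step 4 and linear speed of carton below 0.01 m/s and height (world z) of carton below 0.006 m and angle between carton's own z axis and vertical below 0.1 rad); the robot touches nothing.
It fails at once if the carton is lifted off the bench (more than 12 mm) or tipped (more than 0.35 rad) (height (world z) of carton above 0.012 m or angle between carton's own z axis and vertical above 0.35 rad).
It fails at once if a key of the rail is pressed hard (over 30 N) (contact force between the fingers and key_a above 30 N or contact force between the fingers and key_b above 30 N or contact force between the fingers and key_c above 30 N or contact force between the fingers and key_d above 30 N or contact force between the fingers and key_e above 30 N or contact force between the fingers and key_f above 30 N).
It fails at once if a stored tube, the can or the hammer is moved more than 25 mm (distance of any of tube_1, tube_2, can, hammer from where it was at the start of the episode above 0.025 m).
It also fails if it takes over 67 s, if anything falls off the work surface, if the arm or the gripper's body presses on something with over 40 N, if the wrist force passes 120 N, or if a joint passes its speed limit or range.

## Working session

There is one attempt and no reset: what is moved stays moved. The work goes in short steps, Python scripts to look and compute and a shell command to move; the robot and the scene stay as the last step left them, time stands still between calls to the robot, and variables do not carry over. Pictures are saved under pics/ and viewed, about 8 in all and at most 12, crops included, and the job is handed in when it is done.

```bash
mkdir -p pics; python3 - <<'E'
from cell import *
import cv2, numpy as np
for n in("top","scene"):
    p,d=read_camera(n); cv2.imwrite(f"pics/{n}0.png",p[:,:,::-1]); np.savez(f"{n}0.npz",p=p,d=d)
    c=get_calibration(n); print(n,c["vertical_fov"],c["cx"],c["cy"],np.round(c["pose"],4).tolist(), {k:0 for k in c})
print(tip_reach, observe())
E
```

```text
top 53.49657435935236 281.40007074304776 205.91936524518044 [[-0.0237, -0.9842, 0.1755, 0.4259], [-0.9993, 0.0284, 0.0241, 0.0046], [-0.0287, -0.1748, -0.9842, 0.8345], [0.0, 0.0, 0.0, 1.0]] {'vertical_fov': 0, 'cx': 0, 'cy': 0, 'pose': 0}
scene 51.510755959265566 278.3396742029586 208.095808876125 [[0.1993, 0.5585, -0.8052, 1.3228], [0.9799, -0.1108, 0.1657, -0.1668], [0.0033, -0.822, -0.5694, 0.5746], [0.0, 0.0, 0.0, 1.0]] {'vertical_fov': 0, 'cx': 0, 'cy': 0, 'pose': 0}
0.025 {'time': 0.1, 'qpos': array([ 1.19198961e+00,  3.42610567e-01,  1.52491105e+00,  1.29732031e-06,
        1.27544024e+00, -1.46021688e-01]), 'qvel': array([-9.55170846e-04, -2.15592535e-03, -5.33058702e-03,  8.76917363e-05,
        9.57659092e-06, -2.27221839e-03]), 'joint_efforts': array([ 7.71225568e-04, -4.32000017e+01, -2.44692868e+01,  7.18236063e-02,
        5.26276231e-02, -3.28504063e-05]), 'tool_pos': array([0.1209743 , 0.51052524, 0.25114015]), 'tool_rot': array([-1.71772411,  1.56942712, -1.95050951]), 'contact_force': array([-0.35136337,  0.52312593, -0.651118  ]), 'torque': array([ 0.04055526, -0.02102262, -0.01234863]), 'opening': 0.09139471407078699}
```

View pics/top0.png

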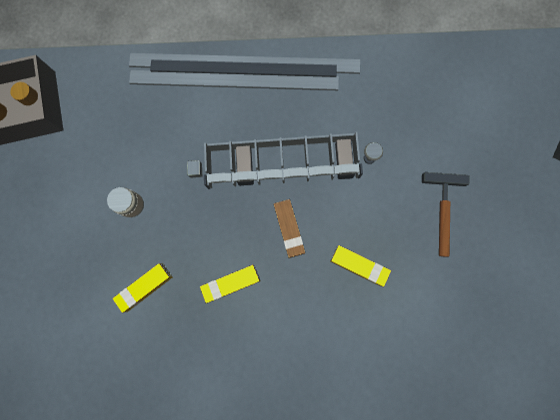

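View pics/scene0.png

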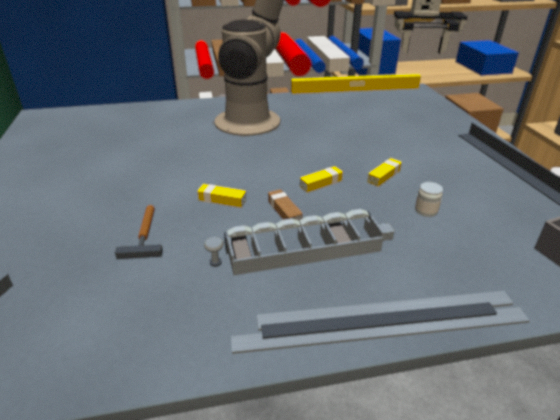

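Top view: rack at (205–360, 135–185). The round mushroom post is at (373,152), on the -y end; the square block is at (194,168). Carton candidates:
- brown, white-banded box at (289,228)
- yellow look-alikes at (140,288), (230,284) and (361,266)

The brown one matches cardboard, so I choose it and check it in a close crop. Bays are counted from the right: f, e, d.

```bash
cat > h.py <<'E'
import numpy as np, cv2
from cell import *
def ray(n,uv,z):
    c=get_calibration(n); f=210/np.tan(np.radians(c["vertical_fov"])/2); T=np.array(c["pose"])
    uv=np.atleast_2d(uv).astype(float)
    r=np.c_[(uv[:,0]-c["cx"])/f,(uv[:,1]-c["cy"])/f,np.ones(len(uv))]@T[:3,:3].T
    return T[:3,3]+r*((z-T[2,3])/r[:,2])[:,None]
def cloud(n,d):
    c=get_calibration(n); f=210/np.tan(np.radians(c["vertical_fov"])/2); T=np.array(c["pose"])
    v,u=np.mgrid[:420,:560]
    return np.dstack([(u-c["cx"])/f*d,(v-c["cy"])/f*d,d])@T[:3,:3].T+T[:3,3]
def carton(p):
    h=cv2.cvtColor(p,cv2.COLOR_RGB2HSV); m=((h[...,0]<16)&(h[...,1]>90)&(h[...,2]>50)).astype(np.uint8)
    m[:, :200]=0; m[:,400:]=0; m[:110]=0
    return m
E
python3 - <<'E'
from h import *
a=np.load("top0.npz");p,d=a["p"],a["d"]
X=cloud("top",d); 
print("bench z",[np.round(X[v,u],4).tolist() for u,v in((250,220),(350,220),(330,310),(150,230))])
z=X[...,2]
for nm,(u0,u1,v0,v1),lo in(("post",(364,386,140,165),.045),("block",(184,203,158,180),.018),("can",(100,150,180,222),.055),("keys",(200,362,160,190),.046)):
    s=np.zeros_like(z,bool); s[v0:v1,u0:u1]=1; s&=(z>lo)&(z<.08); P=X[s]; print(nm,len(P),P.mean(0).round(4),P.min(0).round(4),P.max(0).round(4))
m=carton(p); m[:195]=0;m[265:]=0;m[:,320:]=0
w=(p.min(2)>150)&(z>.015); w2=np.zeros_like(w);w2[190:265,265:310]=w[190:265,265:310]
m|=w2.astype(np.uint8)
c=max(cv2.findContours(m,0,1)[0],key=cv2.contourArea); b=cv2.boxPoints(cv2.minAreaRect(c)); print("carton",b.round(1).tolist(),ray("top",b,.028).round(4).tolist())
s=m.astype(bool)&(z>.02)&(z<.034); q=X[s][:,:2].astype(np.float32); print("by depth",len(q),cv2.minAreaRect(q))
cr=cv2.resize(p[125:265,190:390],None,fx=4,fy=4,interpolation=2); cv2.imwrite("pics/crop1.png",cr[:,:,::-1])
E
```

```text
bench z [[0.5474, 0.0893, 0.0006], [0.542, -0.1125, -0.0005], [0.3667, -0.0645, -0.0003], [0.5326, 0.2931, 0.0005]]
post 271 [ 0.6688 -0.1569  0.0533] [ 0.6528 -0.1749  0.045 ] [ 0.6882 -0.1401  0.0577]
block 196 [0.655  0.2009 0.023 ] [0.6403 0.1879 0.0183] [0.6711 0.2145 0.028 ]
can 527 [0.5856 0.331  0.0637] [0.5619 0.307  0.0551] [0.6092 0.3562 0.0683]
keys 1191 [0.6332 0.0232 0.05  ] [ 0.6179 -0.127   0.046 ] [0.6622 0.1721 0.0558]
carton [[273.3999938964844, 203.39999389648438], [290.20001220703125, 198.8000030517578], [304.8999938964844, 252.60000610351562], [288.0, 257.20001220703125]] [[0.5751, 0.04, 0.028], [0.5834, 0.0066, 0.028], [0.4772, -0.0187, 0.028], [0.4692, 0.0139, 0.028]]
by depth 845 ((0.5266141295433044, 0.010710470378398895), (0.10831756144762039, 0.033869944512844086), 14.017915725708008)
```

View pics/crop1.png

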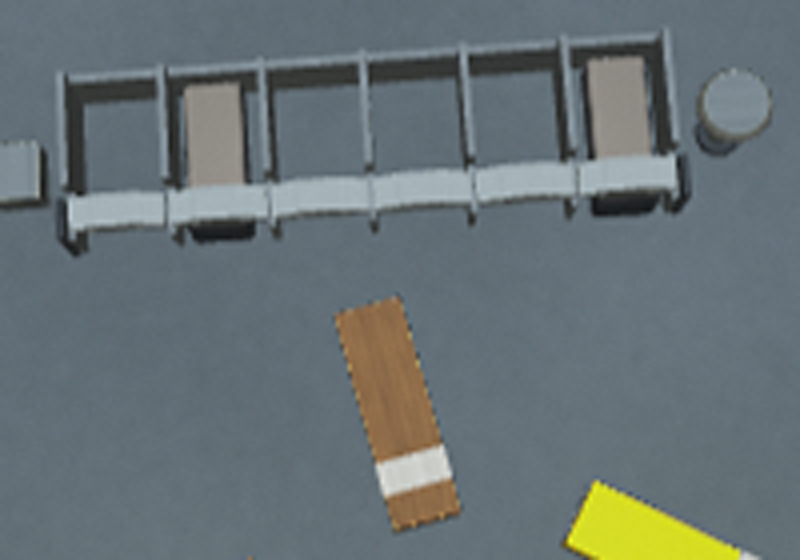

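```bash
cat >> h.py <<'E'
from scipy.spatial.transform import Rotation as Ro
def rack():
    c=np.load("rack.npy"); return c[:2],c[2]
def r2w(x,y):
    c,a=rack(); return c+np.array([[np.cos(a),-np.sin(a)],[np.sin(a),np.cos(a)]])@[x,y]
def plan(xy,z,yaw=None):
    o=observe(); R=Ro.from_euler("xyz",o["tool_rot"]).as_matrix()
    s=R.T@(np.r_[xy,z]-o["tool_pos"])/.04
    print("t",round(o["time"],2),"tcp",o["tool_pos"].round(4),"tx,ty,tz",s.round(3),"tool y",R[:,1].round(3),"tool z",R[:,2].round(3),"F",o["contact_force"].round(1))
E
python3 - <<'E'
from h import *
a=np.load("top0.npz");p,d=a["p"],a["d"]; X=cloud("top",d); z=X[...,2]
s=np.zeros_like(z,bool); s[160:190,204:360]=1
P=X[s&(z>.046)&(z<.06)][:,:2]
# rail box
print("rail rect",cv2.minAreaRect(P.astype(np.float32)))
k=np.polyfit(P[:,1],P[:,0],1); yaw=-np.arctan(k[0]); print("yaw rail",yaw)
post=X[140:165,364:386][z[140:165,364:386]>.045][:,:2]; post=np.array(cv2.minEnclosingCircle(post.astype(np.float32))[0])
bl=np.array([.655,.2009]); e=bl-post; print(post,np.linalg.norm(e),"yaw",np.arctan2(-e[0],e[1]),(post+bl)/2)
# bays by image: divider tops at front ends, crop px/4+offset, height .030..; keys gaps at z .046
g=np.array([[168,192],[270,188],[371,178],[473,169],[578,162]])/4+[190,125]
print("gaps (between a/b,b/c,c/d,d/e,e/f)",ray("top",g,.047).round(4).tolist())
c,ya=(post+bl)/2,-np.arctan(k[0]); R=np.array([[np.cos(ya),-np.sin(ya)],[np.sin(ya),np.cos(ya)]])
c2=np.array(P.mean(0))+R@[.031,0]; print("centre post/block",c,"rail",c2)
np.save("rack.npy",np.r_[(c+c2)/2,ya])
for n,y in(("f",-.125),("e",-.075),("d",-.025)): print(n,r2w(-.031,y).round(4))
plan(r2w(-.031,-.125),.15)
E
```

```text
rail rect ((0.6368667483329773, 0.022878751158714294), (0.29933977127075195, 0.044163789600133896), 88.72469329833984)
yaw rail 0.028057573285924904
[ 0.5563885  -0.07959655] 0.29732565077399403 yaw -0.33806432867553154 [0.60569425 0.06065173]
gaps (between a/b,b/c,c/d,d/e,e/f) [[0.6344, 0.1189, 0.047], [0.6349, 0.0689, 0.047], [0.6384, 0.0195, 0.047], [0.6413, -0.0303, 0.047], [0.6432, -0.0814, 0.047]]
centre post/block [0.60569425 0.06065173] rail [0.66423394 0.02411819]
f [ 0.6075 -0.0834]
e [ 0.6061 -0.0335]
d [0.6047 0.0165]
t 0.1 tcp [0.121  0.5105 0.2511] tx,ty,tz [  2.541 -11.639  15.261] tool y [ 0.231  0.973 -0.001] tool z [ 0.973 -0.231 -0.   ] F [-0.4  0.5 -0.7]
```

```bash
python3 - <<'E'
from h import *
np.save("rack.npy",[.663,.0215,.041])
for n,y in(("f",-.125),("e",-.075),("d",-.025)): print(n,r2w(-.031,y).round(4))
plan(r2w(-.031,-.125),.15)
E
```

```text
f [ 0.6371 -0.1047]
e [ 0.6351 -0.0547]
d [ 0.6331 -0.0047]
t 0.1 tcp [0.121  0.5105 0.2511] tx,ty,tz [  2.542 -11.985  16.105] tool y [ 0.231  0.973 -0.001] tool z [ 0.973 -0.231 -0.   ] F [-0.4  0.5 -0.7]
```

```bash
python3 -m crank '[{"fingers":-1,"tx":0,"ty":-0.9,"tz":1.2,"roll":-0.5},{"fingers":-1,"tx":0,"ty":-1.8,"tz":2.4,"roll":-1},{"fingers":-1,"tx":0,"ty":-2.7,"tz":3.6,"roll":-1.57},{"fingers":-1,"tx":0,"ty":-3.6,"tz":4.8,"roll":-1.57},{"fingers":-1,"tx":0,"ty":-4.5,"tz":6,"roll":-1.57},{"fingers":-1,"tx":0,"ty":-5.4,"tz":7.2,"roll":-1.57},{"fingers":-1,"tx":0,"ty":-6.3,"tz":8.4,"roll":-1.57},{"fingers":-1,"tx":0,"ty":-7.2,"tz":9.6,"roll":-1.57}]' 10; python3 -c "
from h import *
plan(r2w(-.031,-.125),.1)"
```

```text
time: 1.1
tool_pos: [0.4292, 0.1403, 0.2516]
tool_rot: [1.894, 1.571, 1.935]
contact_force: [0.7, 0.4, 0.3]
opening: 0.0164
t 1.1 tcp [0.4292 0.1403 0.2516] tx,ty,tz [ 3.788 -6.332  4.944] tool y [-0.041  0.999  0.   ] tool z [ 0.999  0.041 -0.   ] F [0.7 0.4 0.3]
```

```bash
python3 -m crank '[{"fingers":-1,"tx":0,"ty":-1.2,"tz":0.9,"roll":0},{"fingers":-1,"tx":0,"ty":-2.4,"tz":1.8,"roll":0},{"fingers":-1,"tx":0,"ty":-3.6,"tz":2.7,"roll":0},{"fingers":-1,"tx":0,"ty":-4.8,"tz":3.7,"roll":0},{"fingers":-1,"tx":1,"ty":-5.8,"tz":4.6,"roll":0},{"fingers":-1,"tx":2.2,"ty":-6.3,"tz":4.95,"roll":0},{"fingers":-1,"tx":3.4,"ty":-6.35,"tz":4.95,"roll":0},{"fingers":-1,"tx":3.8,"ty":-6.35,"tz":4.95,"roll":0}]'; python3 -c "
from h import *
plan(r2w(-.031,-.125),.074)
p,d=read_camera('top'); cv2.imwrite('pics/t2.png',cv2.resize(p[90:240,180:400],None,fx=3.5,fy=3.5)[:,:,::-1])
p,d=read_camera('scene'); cv2.imwrite('pics/s2.png',cv2.resize(p[150:300,170:400],None,fx=3.4,fy=3.4)[:,:,::-1])"
```

```text
time: 2.1
tool_pos: [0.6346, -0.1034, 0.0958]
tool_rot: [2.803, 1.564, 2.843]
contact_force: [0.8, 0.9, 0.7]
opening: 0.0006
t 2.1 tcp [ 0.6346 -0.1034  0.0958] tx,ty,tz [ 0.545 -0.035  0.066] tool y [-0.04   0.999  0.002] tool z [ 0.999  0.04  -0.007] F [0.8 0.9 0.7]
```

View pics/s2.png

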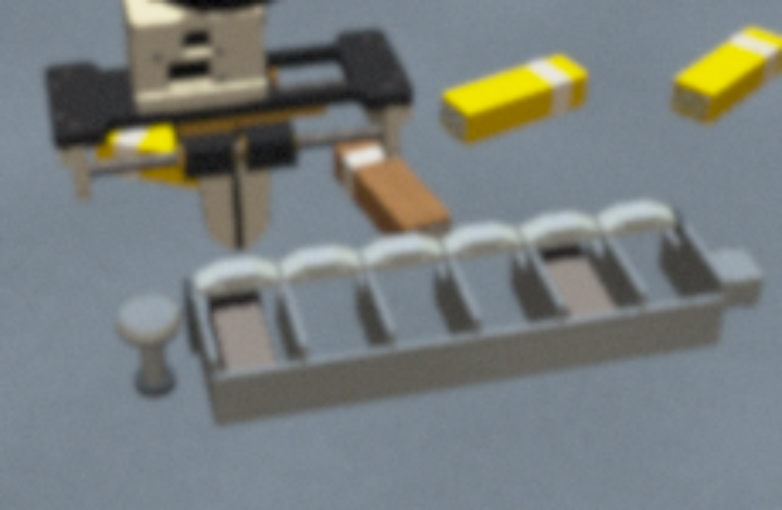

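The closed fingers hang over the first key, crop (237,270), next to the post at (150,320). The third key from the post is at (402,245).

```bash
python3 -m crank '[{"fingers":-1,"tx":0.15,"ty":0,"tz":0.05,"roll":0},{"fingers":-1,"tx":0.3,"ty":0,"tz":0.05,"roll":0},{"fingers":-1,"tx":0.4,"ty":0,"tz":0.05,"roll":0},{"fingers":-1,"tx":0.45,"ty":0,"tz":0.05,"roll":0},{"fingers":-1,"tx":0.5,"ty":0,"tz":0.05,"roll":0},{"fingers":-1,"tx":0.5,"ty":0,"tz":0.05,"roll":0},{"fingers":-1,"tx":0.5,"ty":0,"tz":0.05,"roll":0},{"fingers":-1,"tx":0.5,"ty":0,"tz":0.05,"roll":0}]'; python3 -c "
from h import *
plan(r2w(-.031,-.125),.074)"
```

```text
time: 3.2
tool_pos: [0.6387, -0.1035, 0.0798]
tool_rot: [0.065, 1.571, 0.106]
contact_force: [-0.3, -0.7, 0.3]
opening: 0.0006
t 3.2 tcp [ 0.6387 -0.1035  0.0798] tx,ty,tz [ 0.145 -0.027 -0.039] tool y [-0.041  0.999  0.   ] tool z [0.999 0.041 0.   ] F [-0.3 -0.7  0.3]
```

```bash
python3 -m crank '[{"fingers":-1,"tx":0.04,"ty":0,"tz":-0.03,"roll":0},{"fingers":-1,"tx":0.08,"ty":0,"tz":-0.03,"roll":0},{"fingers":-1,"tx":0.12,"ty":0,"tz":-0.03,"roll":0},{"fingers":-1,"tx":0.14,"ty":0,"tz":-0.03,"roll":0},{"fingers":-1,"tx":0.14,"ty":0,"tz":-0.03,"roll":0},{"fingers":-1,"tx":0.14,"ty":0,"tz":-0.03,"roll":0},{"fingers":-1,"tx":0.14,"ty":0,"tz":-0.03,"roll":0},{"fingers":-1,"tx":0.14,"ty":0,"tz":-0.03,"roll":0}]'; python3 -c "
from h import *
plan(r2w(-.031,-.075),.074)"
```

```text
time: 4.2
tool_pos: [0.6374, -0.1035, 0.0742]
tool_rot: [0.932, 1.571, 0.973]
contact_force: [-1.1, -0.0, 2.5]
opening: 0.0004
t 4.2 tcp [ 0.6374 -0.1035  0.0742] tx,ty,tz [ 0.004  1.222 -0.007] tool y [-0.041  0.999  0.   ] tool z [0.999 0.041 0.   ] F [-1.1 -0.   2.5]
```

Contact at about 2 N. Slide to the second key.

```bash
python3 -m crank '[{"fingers":-1,"tx":0,"ty":0.1,"tz":0,"roll":0},{"fingers":-1,"tx":0,"ty":0.3,"tz":0,"roll":0},{"fingers":-1,"tx":0,"ty":0.5,"tz":0,"roll":0},{"fingers":-1,"tx":0,"ty":0.7,"tz":0,"roll":0},{"fingers":-1,"tx":0,"ty":0.9,"tz":0,"roll":0},{"fingers":-1,"tx":0,"ty":1.1,"tz":0,"roll":0},{"fingers":-1,"tx":0,"ty":1.22,"tz":0,"roll":0},{"fingers":-1,"tx":0,"ty":1.22,"tz":0,"roll":0}]'; python3 -c "
from h import *
plan(r2w(-.031,-.025),.074)"
```

```text
time: 5.2
tool_pos: [0.6354, -0.054, 0.0742]
tool_rot: [1.413, 1.57, 1.455]
contact_force: [0.4, 1.8, 1.5]
opening: 0.0006
t 5.2 tcp [ 0.6354 -0.054   0.0742] tx,ty,tz [ 0.006  1.233 -0.007] tool y [-0.042  0.999  0.001] tool z [0.999 0.042 0.   ] F [0.4 1.8 1.5]
```

```bash
python3 -m crank '[{"fingers":-1,"tx":0,"ty":0,"tz":0,"roll":0},{"fingers":-1,"tx":0,"ty":0.2,"tz":0,"roll":0},{"fingers":-1,"tx":0,"ty":0.4,"tz":0,"roll":0},{"fingers":-1,"tx":0,"ty":0.6,"tz":0,"roll":0},{"fingers":-1,"tx":0,"ty":0.8,"tz":0,"roll":0},{"fingers":-1,"tx":0,"ty":1.0,"tz":0,"roll":0},{"fingers":-1,"tx":0,"ty":1.2,"tz":0,"roll":0},{"fingers":-1,"tx":0,"ty":1.22,"tz":0,"roll":0}]'; python3 -c "
from h import *
plan(r2w(-.031,-.025),.074)"
```

```text
time: 6.2
tool_pos: [0.6334, -0.0051, 0.0742]
tool_rot: [1.258, 1.57, 1.3]
contact_force: [-0.4, 0.2, 1.6]
opening: 0.0005
t 6.2 tcp [ 0.6334 -0.0051  0.0742] tx,ty,tz [ 0.006  0.009 -0.008] tool y [-0.042  0.999  0.001] tool z [0.999 0.042 0.   ] F [-0.4  0.2  1.6]
```

All three keys touched in order. Lift off and go to the carton's left side, to push it sideways with a flat finger slightly ahead of its middle (this should turn it parallel too).

```bash
python3 -m crank '[{"fingers":-1,"tx":-0.6,"ty":0,"tz":0,"roll":0},{"fingers":-1,"tx":-1.1,"ty":0.1,"tz":-0.1,"roll":0},{"fingers":-1,"tx":-1.1,"ty":0.8,"tz":-0.9,"roll":0},{"fingers":-1,"tx":-1.1,"ty":1.4,"tz":-1.9,"roll":0},{"fingers":-1,"tx":-1.1,"ty":1.84,"tz":-2.65,"roll":0},{"fingers":-1,"tx":-0.6,"ty":1.84,"tz":-2.65,"roll":0},{"fingers":-1,"tx":0,"ty":1.84,"tz":-2.65,"roll":0},{"fingers":-1,"tx":0,"ty":1.84,"tz":-2.65,"roll":0}]'; python3 -c "
from h import *
plan([.5245,.064],.034)
a=np.load('top0.npz')['p']
p,d=read_camera('top'); cv2.imwrite('pics/t3.png',cv2.resize(p[120:290,200:400],None,fx=3.5,fy=3.5)[:,:,::-1])"
```

```text
time: 7.2
tool_pos: [0.5231, 0.0634, 0.0732]
tool_rot: [3.009, 1.568, 3.051]
contact_force: [-0.8, -0.6, 0.6]
opening: 0.0003
t 7.2 tcp [0.5231 0.0634 0.0732] tx,ty,tz [0.981 0.014 0.038] tool y [-0.041  0.999  0.   ] tool z [ 0.999  0.041 -0.003] F [-0.8 -0.6  0.6]
```

View pics/t3.png

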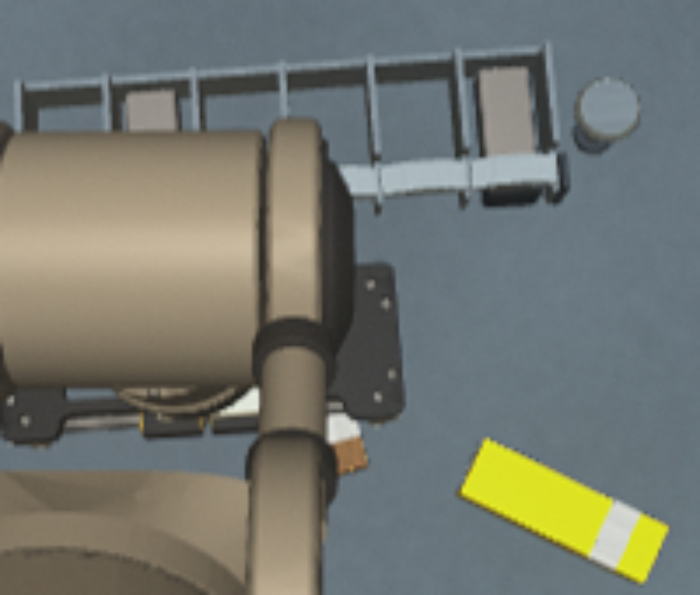

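The arm hides most of the scene; only the carton's tail shows, at crop (350,450), unmoved. Descend.

```bash
python3 -m crank '[{"fingers":-1,"tx":0.3,"ty":0,"tz":0,"roll":0},{"fingers":-1,"tx":0.6,"ty":0,"tz":0,"roll":0},{"fingers":-1,"tx":0.9,"ty":0,"tz":0,"roll":0},{"fingers":-1,"tx":0.97,"ty":0,"tz":0,"roll":0},{"fingers":-1,"tx":0.97,"ty":0,"tz":0,"roll":0},{"fingers":-1,"tx":0.97,"ty":-0.05,"tz":0,"roll":0},{"fingers":-1,"tx":0.97,"ty":-0.1,"tz":0,"roll":0},{"fingers":-1,"tx":0.97,"ty":-0.1,"tz":0,"roll":0}]'; python3 -c "
from h import *
plan([.5245,.027],.034)"
```

```text
time: 8.25
tool_pos: [0.5248, 0.0589, 0.0356]
tool_rot: [0.065, 1.57, 0.106]
contact_force: [-0.9, 0.9, -0.7]
opening: 0.0006
t 8.25 tcp [0.5248 0.0589 0.0356] tx,ty,tz [ 0.039 -0.797 -0.039] tool y [-0.041  0.999  0.   ] tool z [0.999 0.041 0.001] F [-0.9  0.9 -0.7]
```

```bash
python3 -m crank '[{"fingers":-1,"tx":0,"ty":-0.12,"tz":0,"roll":0},{"fingers":-1,"tx":0,"ty":-0.24,"tz":0,"roll":0},{"fingers":-1,"tx":0,"ty":-0.36,"tz":0,"roll":0},{"fingers":-1,"tx":0,"ty":-0.48,"tz":0,"roll":0},{"fingers":-1,"tx":0,"ty":-0.6,"tz":0,"roll":0},{"fingers":-1,"tx":0,"ty":-0.7,"tz":0,"roll":0},{"fingers":-1,"tx":0,"ty":-0.8,"tz":0,"roll":0},{"fingers":-1,"tx":0,"ty":-0.8,"tz":0,"roll":0}]'; python3 -m crank '[{"fingers":-1,"tx":0,"ty":0.3,"tz":0,"roll":0},{"fingers":-1,"tx":0,"ty":0.6,"tz":0,"roll":0},{"fingers":-1,"tx":-1.2,"ty":0.6,"tz":0,"roll":0},{"fingers":-1,"tx":-2,"ty":1.8,"tz":0,"roll":0},{"fingers":-1,"tx":-2,"ty":3.2,"tz":-0.5,"roll":0},{"fingers":-1,"tx":-2,"ty":4.6,"tz":-1,"roll":0},{"fingers":-1,"tx":-2,"ty":6,"tz":-1.5,"roll":0},{"fingers":-1,"tx":-2,"ty":6,"tz":-1.5,"roll":0}]'; cat >> h.py <<'E'
def look(n):
    p,d=read_camera("top"); X=cloud("top",d); z=X[...,2]
    h=cv2.cvtColor(p,cv2.COLOR_RGB2HSV)
    s=np.zeros_like(z,bool); s[150:275,260:330]=1
    br=(h[...,0]<16)&(h[...,1]>90); m=(s&(br|(p.min(2)>150))&(z>.018)&(z<.036)).astype(np.uint8)
    c=max(cv2.findContours(cv2.morphologyEx(m,2,np.ones((3,3))),0,1)[0],key=cv2.contourArea)
    b=cv2.boxPoints(cv2.minAreaRect(c)); w=ray("top",b,.028)[:,:2]; C,a=rack()
    R=np.array([[np.cos(a),-np.sin(a)],[np.sin(a),np.cos(a)]]); q=(w-C)@R
    e=[q[1]-q[0],q[2]-q[1]]; L=max(e,key=np.linalg.norm); L=L*np.sign(L[0])
    print("t",observe()["time"],"carton rack xy",q.mean(0).round(4),"size",[np.linalg.norm(v).round(4) for v in e],"angle",np.arctan2(L[1],L[0]).round(3),"world",w.mean(0).round(4))
    cv2.imwrite(n,cv2.resize(p[120:280,190:400],None,fx=3.5,fy=3.5,interpolation=2)[:,:,::-1])
E
python3 -c "
from h import *
look('pics/t4.png')
plan([.4,-.01],.12)"
```

```text
time: 9.25
tool_pos: [0.5259, 0.0267, 0.0353]
tool_rot: [-2.158, 1.571, -2.117]
contact_force: [-0.3, -0.1, -0.4]
opening: 0.0002
time: 10.25
tool_pos: [0.4536, 0.2686, 0.1154]
tool_rot: [2.06, 1.57, 2.108]
contact_force: [-0.0, -0.1, -0.7]
opening: 0.0005
t 10.3 carton rack xy [-0.1398 -0.0257] size [np.float64(0.035), np.float64(0.1077)] angle 0.054 world [ 0.5243 -0.0099]
t 10.3 tcp [0.4547 0.2667 0.1153] tx,ty,tz [-0.117 -6.847 -1.686] tool y [-0.046  0.999 -0.   ] tool z [ 0.999  0.046 -0.   ] F [ 0.7  0.3 -0.1]
```

View pics/t4.png

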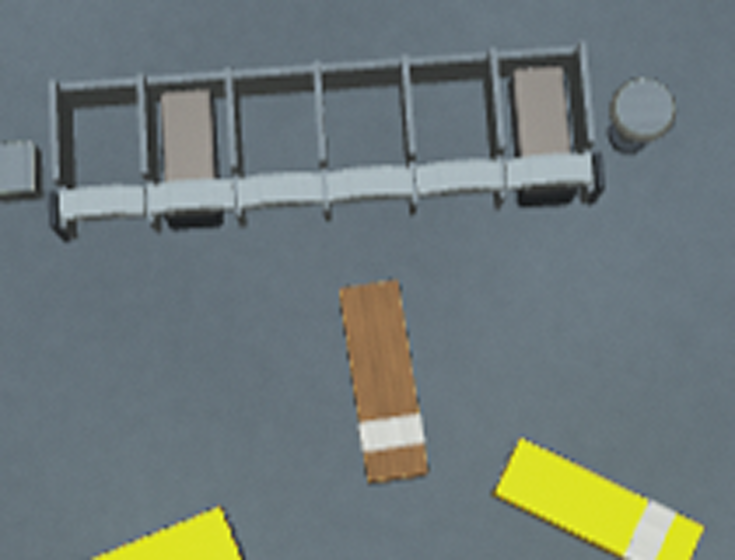

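Carton is now parallel (0.05 rad) and in line with the third bay at crop (371,285); nothing else moved. Go behind it.

```bash
python3 -m crank '[{"fingers":-1,"tx":0,"ty":-1.4,"tz":-0.3,"roll":0},{"fingers":-1,"tx":0,"ty":-2.8,"tz":-0.6,"roll":0},{"fingers":-1,"tx":0,"ty":-4.2,"tz":-0.6,"roll":0},{"fingers":-1,"tx":0,"ty":-5.6,"tz":-0.6,"roll":0},{"fingers":-1,"tx":0,"ty":-7,"tz":-0.6,"roll":0},{"fingers":-1,"tx":0.5,"ty":-7,"tz":-0.6,"roll":0},{"fingers":-1,"tx":0.8,"ty":-7,"tz":-0.6,"roll":0},{"fingers":-1,"tx":0.8,"ty":-7,"tz":-0.6,"roll":0}]'; python3 -c "
from h import *
plan(r2w(-.222,-.0255),.033)"
```

```text
time: 11.3
tool_pos: [0.4429, -0.0162, 0.0826]
tool_rot: [2.875, 1.569, 2.917]
contact_force: [0.5, -0.5, 1.0]
opening: 0.0004
t 11.3 tcp [ 0.4429 -0.0162  0.0826] tx,ty,tz [ 1.239  0.077 -0.012] tool y [-0.041  0.999  0.001] tool z [ 0.999  0.041 -0.002] F [ 0.5 -0.5  1. ]
```

```bash
python3 -m crank '[{"fingers":-1,"tx":0.4,"ty":0.07,"tz":0,"roll":0},{"fingers":-1,"tx":0.8,"ty":0.07,"tz":0,"roll":0},{"fingers":-1,"tx":1.1,"ty":0.07,"tz":0,"roll":0},{"fingers":-1,"tx":1.23,"ty":0.07,"tz":0,"roll":0},{"fingers":-1,"tx":1.23,"ty":0.07,"tz":0,"roll":0},{"fingers":-1,"tx":1.23,"ty":0.07,"tz":0,"roll":0},{"fingers":-1,"tx":1.23,"ty":0.07,"tz":0,"roll":0},{"fingers":-1,"tx":1.23,"ty":0.07,"tz":0,"roll":0}]'; python3 -c "
from h import *
plan(r2w(-.0795,-.0255),.033)"
```

```text
time: 12.3
tool_pos: [0.4437, -0.0135, 0.0344]
tool_rot: [-0.12, 1.57, -0.079]
contact_force: [-0.4, -0.4, -0.2]
opening: 0.0004
t 12.3 tcp [ 0.4437 -0.0135  0.0344] tx,ty,tz [0.036 0.011 3.527] tool y [-0.041  0.999 -0.   ] tool z [0.999 0.041 0.001] F [-0.4 -0.4 -0.2]
```

```bash
python3 -m crank '[{"fingers":-1,"tx":0,"ty":0,"tz":0.2,"roll":0},{"fingers":-1,"tx":0,"ty":0,"tz":0.4,"roll":0},{"fingers":-1,"tx":0,"ty":0,"tz":0.6,"roll":0},{"fingers":-1,"tx":0,"ty":0,"tz":0.8,"roll":0},{"fingers":-1,"tx":0,"ty":0,"tz":1.0,"roll":0},{"fingers":-1,"tx":0,"ty":0,"tz":1.2,"roll":0},{"fingers":-1,"tx":0,"ty":0,"tz":1.4,"roll":0},{"fingers":-1,"tx":0,"ty":0,"tz":1.5,"roll":0}]'; python3 -c "
from h import *
plan(r2w(-.0795,-.0255),.033)
p,d=read_camera('scene'); cv2.imwrite('pics/s5.png',cv2.resize(p[150:300,170:400],None,fx=3.4,fy=3.4)[:,:,::-1])"
```

```text
time: 13.3
tool_pos: [0.504, -0.011, 0.0341]
tool_rot: [0.04, 1.571, 0.081]
contact_force: [-3.1, -0.2, 1.9]
opening: 0.0004
t 13.3 tcp [ 0.504  -0.011   0.0341] tx,ty,tz [0.027 0.011 2.016] tool y [-0.041  0.999  0.   ] tool z [0.999 0.041 0.   ] F [-3.1 -0.2  1.9]
```

View pics/s5.png

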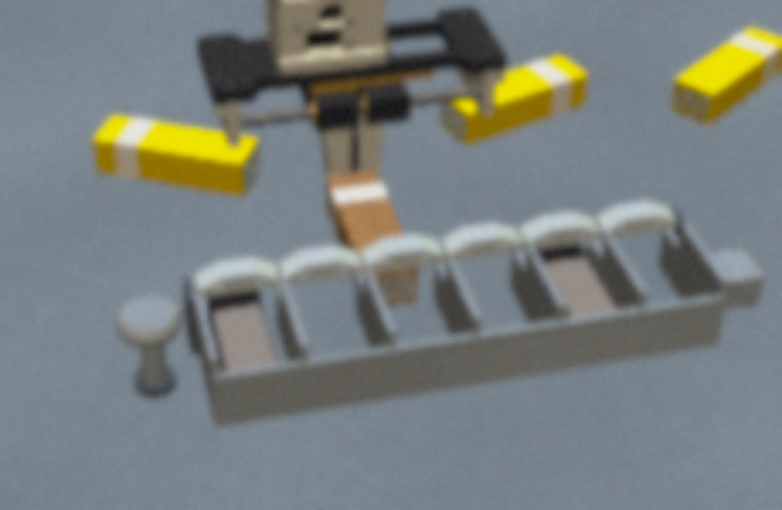

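The carton's nose is centred in the third bay from the post, crop (400,290). Keep pushing.

```bash
python3 -m crank '[{"fingers":-1,"tx":0,"ty":0,"tz":0.25,"roll":0},{"fingers":-1,"tx":0,"ty":0,"tz":0.5,"roll":0},{"fingers":-1,"tx":0,"ty":0,"tz":0.75,"roll":0},{"fingers":-1,"tx":0,"ty":0,"tz":1.0,"roll":0},{"fingers":-1,"tx":0,"ty":0,"tz":1.25,"roll":0},{"fingers":-1,"tx":0,"ty":0,"tz":1.5,"roll":0},{"fingers":-1,"tx":0,"ty":0,"tz":1.75,"roll":0},{"fingers":-1,"tx":0,"ty":0,"tz":1.8,"roll":0}]'; python3 -c "
from h import *
plan(r2w(-.0795,-.0255),.033)"
```

```text
time: 14.35
tool_pos: [0.5762, -0.008, 0.0341]
tool_rot: [-0.122, 1.57, -0.081]
contact_force: [-1.9, -0.4, 1.4]
opening: 0.0005
t 14.35 tcp [ 0.5762 -0.008   0.0341] tx,ty,tz [0.028 0.011 0.21 ] tool y [-0.041  0.999 -0.   ] tool z [0.999 0.041 0.001] F [-1.9 -0.4  1.4]
```

```bash
python3 -m crank '[{"fingers":-1,"tx":0,"ty":0,"tz":0.05,"roll":0},{"fingers":-1,"tx":0,"ty":0,"tz":0.1,"roll":0},{"fingers":-1,"tx":0,"ty":0,"tz":0.13,"roll":0},{"fingers":-1,"tx":0,"ty":0,"tz":0.16,"roll":0},{"fingers":-1,"tx":0,"ty":0,"tz":0.16,"roll":0},{"fingers":-1,"tx":0,"ty":0,"tz":0.16,"roll":0},{"fingers":-1,"tx":0,"ty":0,"tz":0.16,"roll":0},{"fingers":-1,"tx":0,"ty":0,"tz":0.16,"roll":0}]'; python3 -c "
from h import *
plan(r2w(-.0795,-.0255),.033)"
```

```text
time: 15.35
tool_pos: [0.5816, -0.0078, 0.034]
tool_rot: [2.792, 1.57, 2.833]
contact_force: [-2.5, 0.0, -0.9]
opening: 0.0001
t 15.35 tcp [ 0.5816 -0.0078  0.034 ] tx,ty,tz [0.025 0.01  0.075] tool y [-0.041  0.999  0.   ] tool z [ 0.999  0.041 -0.   ] F [-2.5  0.  -0.9]
```

Creep until the force jumps.

```bash
python3 -m crank '[{"fingers":-1,"tx":0,"ty":0,"tz":0.03,"roll":0},{"fingers":-1,"tx":0,"ty":0,"tz":0.05,"roll":0},{"fingers":-1,"tx":0,"ty":0,"tz":0.07,"roll":0},{"fingers":-1,"tx":0,"ty":0,"tz":0.08,"roll":0},{"fingers":-1,"tx":0,"ty":0,"tz":0.08,"roll":0},{"fingers":-1,"tx":0,"ty":0,"tz":0.08,"roll":0},{"fingers":-1,"tx":0,"ty":0,"tz":0.08,"roll":0},{"fingers":-1,"tx":0,"ty":0,"tz":0.08,"roll":0}]'; python3 -c "
from h import *
plan(r2w(-.0795,-.0255),.033)"
```

```text
time: 16.35
tool_pos: [0.5818, -0.0077, 0.034]
tool_rot: [3.074, 1.563, 3.115]
contact_force: [-14.1, -1.7, 8.5]
opening: 0.0006
t 16.35 tcp [ 0.5818 -0.0077  0.034 ] tx,ty,tz [0.025 0.009 0.071] tool y [-0.041  0.999  0.001] tool z [ 0.999  0.041 -0.007] F [-14.1  -1.7   8.5]
```

```bash
python3 -m crank '[{"fingers":-1,"tx":0,"ty":0,"tz":0.02,"roll":0},{"fingers":-1,"tx":0,"ty":0,"tz":0.03,"roll":0},{"fingers":-1,"tx":0,"ty":0,"tz":0.04,"roll":0},{"fingers":-1,"tx":0,"ty":0,"tz":0.05,"roll":0},{"fingers":-1,"tx":0,"ty":0,"tz":0.05,"roll":0},{"fingers":-1,"tx":0,"ty":0,"tz":0.05,"roll":0},{"fingers":-1,"tx":0,"ty":0,"tz":0.05,"roll":0},{"fingers":-1,"tx":0,"ty":0,"tz":0.05,"roll":0}]'; python3 -c "
from h import *
plan(r2w(-.0795,-.0255),.033)"
```

```text
time: 17.35
tool_pos: [0.5819, -0.0077, 0.0341]
tool_rot: [3.084, 1.559, 3.125]
contact_force: [-20.0, -3.8, 14.8]
opening: 0.0004
t 17.35 tcp [ 0.5819 -0.0077  0.0341] tx,ty,tz [0.026 0.009 0.069] tool y [-0.042  0.999  0.001] tool z [ 0.999  0.042 -0.012] F [-20.   -3.8  14.8]
```

It has stopped hard (20 N, no further motion). Back off and look.

```bash
python3 -m crank '[{"fingers":-1,"tx":0,"ty":0,"tz":-0.3,"roll":0},{"fingers":-1,"tx":0,"ty":0,"tz":-0.9,"roll":0},{"fingers":-1,"tx":-0.8,"ty":0,"tz":-1.5,"roll":0},{"fingers":-1,"tx":-1.8,"ty":0.8,"tz":-2,"roll":0},{"fingers":-1,"tx":-2,"ty":2.2,"tz":-2.2,"roll":0},{"fingers":-1,"tx":-2,"ty":3.6,"tz":-2.5,"roll":0},{"fingers":-1,"tx":-2,"ty":5,"tz":-2.8,"roll":0},{"fingers":-1,"tx":-2,"ty":6.4,"tz":-3,"roll":0}]'; python3 -c "
from h import *
p,d=read_camera('top'); X=cloud('top',d); z=X[...,2]
h=cv2.cvtColor(p,cv2.COLOR_RGB2HSV); m=(h[...,0]<16)&(h[...,1]>90); w=p.min(2)>150
s=np.zeros_like(z,bool); s[130:235,262:330]=1; s&=(m|w)&(z>.02)&(z<.034)
C,a=rack(); R=np.array([[np.cos(a),-np.sin(a)],[np.sin(a),np.cos(a)]]); q=(X[s][:,:2]-C)@R
print(len(q),'rack x range',np.percentile(q[:,0],[0,1,50,99,100]).round(4),'y',np.percentile(q[:,1],[0,1,50,99,100]).round(4))
cv2.imwrite('pics/t6.png',cv2.resize(p[120:240,220:400],None,fx=4.4,fy=4.4,interpolation=2)[:,:,::-1])
p,d=read_camera('scene'); cv2.imwrite('pics/s6.png',cv2.resize(p[190:290,190:400],None,fx=3.8,fy=3.8,interpolation=2)[:,:,::-1])"
```

```text
time: 18.35
tool_pos: [0.4567, 0.2454, 0.1148]
tool_rot: [0.381, 1.567, 0.422]
contact_force: [0.1, -0.2, 0.4]
opening: 0.0008
666 rack x range [-0.0699 -0.0694 -0.0061  0.0388  0.0405] y [-0.0459 -0.045  -0.0293 -0.0127  0.0011]
```

View pics/t6.png

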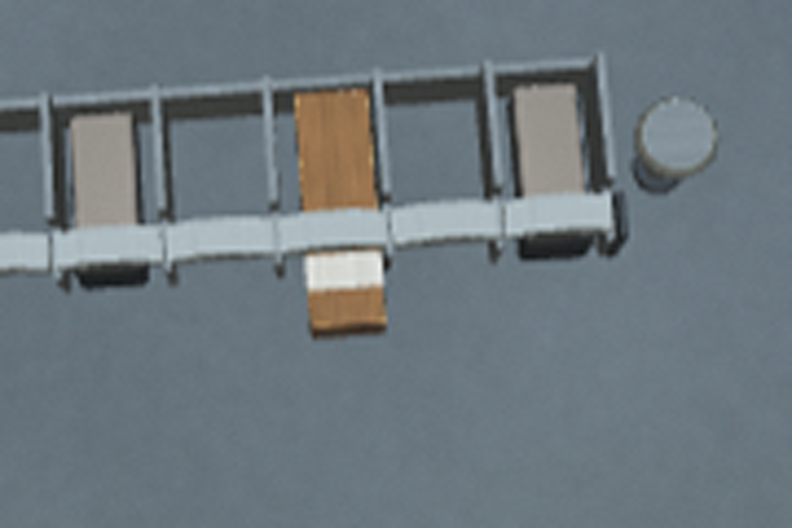

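View pics/s6.png

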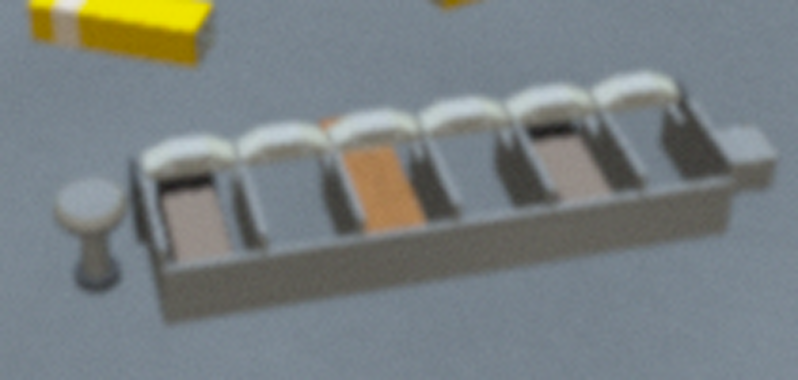

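The carton lies in the third bay from the post, top crop (340,210), against the back plate. In the rack frame it spans x -0.070 to +0.039 and y about -0.045 to -0.013. The arm stands clear.

```bash
python3 -c "
from cell import *
print(hand_in())"
```

```text
the job is handed in; nothing more can be done
None
```

The job is handed in at about 18.5 s of the 67 s allowed; no verdict was reported.

- **Keys:** The post stands at the rack's -y end. I ran the closed fingertips over the keys of the first, second and third bays from it (f, e, d), with about 1.5–2.5 N measured on each.
- **Carton:** I pushed the brown carton sideways from its left with the side of the closed fingers until it was in line with the third bay. I then pushed it in from behind until it stopped hard at about 20 N, and backed the arm clear.

**Last checks:**
- **Depth:** The carton's rear end is at rack x ≈ -0.070 m and its front at ≈ +0.039 m, so it is against the back plate.
- **Sideways:** Its middle is at rack y ≈ -0.029 m, about 4 mm off the bay's middle and inside the 10 mm limit.
- **Angle:** It looks parallel to the bay in the last pictures; I last measured it before the final push, at about 0.05 rad.
- **Other things:** The tubes look unmoved in the last pictures. The can and hammer were outside those crops and not checked again, but the arm never worked near them.
- **One disagreement:** At the hard stop the tool stood about 3 mm short of where I had predicted. That is about what calibration and finger-thickness errors would give, and the pictures confirmed full depth.

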